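# Weigh the ingredient tub on the canteen scale

### The arm

A 7-joint arm with a two-finger parallel gripper is mounted at the origin on the work surface. World frame = base frame: x ahead of the robot, y to its left, z up, the work surface at z = 0. Lengths are in mm, angles in rad, forces in N, time in s.
With the tool pointing down it reaches from about 400 to 900 mm from the base axis. Payload 5.6 kg.
Tool frame: the origin (TCP) lies midway between the tips of the shut fingers; the grasp point (between the pads) lies 19 mm behind it; x points along the fingers, y is the direction in which the jaws open and shut, and the axes are right-handed (so a half turn about x gives the same grasp; the last joint's range is limited). The gripper opens to 92 mm and grips with 3 to 60 N. Pads are 20 mm wide; open, the fingers measure 128 mm over their backs; the gripper's body (75 mm by 189 mm) begins 69 mm behind the grasp point.
Start: joints at [1.094, 0.468, -0.012, 1.603, 0.006, 1.071, -0.056], TCP at [273.17, -589.819, 214.592] pointing down, gripper open.
Joint ranges: [-2.53, 2.53], [-0.31, 2.02], [-1.57, 1.55], [0.28, 2.44], [-1.29, 4.43], [0.15, 1.84], [-2.92, 2.92]. Speed limits (rad/s): [2.57, 2.57, 3.14, 3.14, 3.14, 3.14, 3.14].

### API

Orientations are given as a rotation vector (axis times angle).
In Python, from cell import robot, grip, kin, viewer gives the robot as it stands. Calls block until the motion is done:
- robot.movep(position, orientation): joint-space move of the TCP to a pose.
- robot.servo_line(position, feed=150, rotation=None): straight line of the TCP; rotation=None keeps the orientation; feed is the mean speed in mm/s.
- robot.goto_joints(angles): joint-space move.
- grip(opening, newtons=None): opening from 0.0 (shut) to 1.0 (fully open); newtons is the grip in N (None keeps the last); returns when the fingers have stopped.
- robot.hold(seconds).
- kin.ik(position, orientation): joint angles nearest the present ones, or None.
- robot.observe(): the state.
- viewer.read_camera(name): name is "scene" or "top" or "wrist"; returns the picture (400x640x3 uint8, red, green, blue); there is no depth.
- viewer.camera_info(name): a dict with "camera_matrix" (3x3 intrinsics, pixels), "R" (3x3) and "t" (3): a world point X has camera coordinates R X + t. Camera axes: x right, y down, z forward; pixel columns grow to the right and rows downward; lengths in mm; the calibration is good to about 2 mm. The wrist camera is an equidistant fisheye: a pixel r from the principal point sees the ray r / f radians off the axis. A picture is of the moment at which its call begins: read the wrist's pose just before it. camera_info takes no time and is no camera call; for the wrist camera it gives the pose at the moment of the call.
A pose or a line that the arm cannot do raises robot.IKError and nothing moves.
- robot.job_done(): hands the job in, once; it reports no verdict.
Trained networks look in the newest picture that a camera, given by its name, has taken for a name from the list of things; names that differ only in an ending like _2 or _b are one class to them, and where a whole thing is asked for, a point or a joint stands for the part that bears it (a point fixed in the world has none). Each returns a list of dicts, best first, with "confidence" (0 to 1); they miss things now and then, are a little off and sometimes report something else, mostly with a low value. They report only what shows in the picture. A call takes as long as a camera call.
- viewer.silhouettes(name, camera): "mask" (400x640 bool, what is visible of it).
- viewer.pinpoint(name, camera): "at" ([x, y, z] in mm, in the coordinates of the camera as it stood for that picture, good to about 4 mm: a listed point, or the origin of a listed thing).
The state is a dict: "t": time; "joints": joint angles; "joint_velocities": joint speeds; "joint_torque": joint torques, N m; "tcp_pos": TCP position; "tcp_rot": TCP orientation; "contact_force": force on the tool from outside, world axes, zero at the start; "wrist_torque": the same for the moment, N m; "grip_width": opening from 0.0 (shut) to 1.0 (fully open).
Only numpy, scipy, OpenCV 4.12 (cv2) and the standard library are available. Lean on these libraries where they do the work, as an engineer would, in place of code of your own. Each camera call takes 0.05 s, during which the arm holds its last target.

### The job

Pick up the larger of the two oblong lidded tubs and set it down upright in the middle of the kitchen scale's steel pan, its long side along the pan's long side, so that it sits square and no edge overhangs. Lower it onto the pan before letting go rather than dropping it, and leave the other two tubs where they stand.

Things in the scene. Friction and masses are not known exactly. Their poses are not given: they have to be found in the camera images.
- tub: The tub to weigh: a closed, rigid oblong white plastic tub with a grey lid that has a black top panel, about 0.25 to 0.5 kg. A plain box with vertical sides, 52 mm along its x, 95 mm along its y, 75 mm high (lid flush with the sides, black panel 1 mm proud). Origin at the centre of its underside, z up. It stands on the work surface at the start, turned to any angle, and can be gripped across its 52 mm width from above. Half a turn makes no difference.
- pan: The scale's bare steel pan, origin at the centre of its top face: a flat plate 104 mm along x and 140 mm along y, 8 mm thick, top face 50 mm above the work surface. x and y lie along the pan's sides (y is the long side), z up. The pan does not sink. It sits on a black base, 200 mm along x and 170 mm along y, up to 38 mm high, that does not move; the base's centre lies 35 mm from the pan's centre towards -x of the pan, where the display is.
- small_tub: Bystander, leave alone: a smaller oblong tub of the same make, 40 mm along its x, 62 mm along its y, 55 mm high, loose on the work surface. Origin at the centre of its underside, z up.
- round_tub: Bystander, leave alone: a round tub of the same make, 70 mm in diameter, 80 mm high, loose on the work surface. Origin at the centre of its underside, z up.

How it is judged:
By the outcome, as a careful person would: the job done as asked, in the order asked, and still so for the second after the job is handed in, with the robot touching nothing.
It also fails if it takes over 32 s, if anything falls off the work surface, if the arm or the gripper's body presses on something with over 40 N, if the wrist force passes 120 N, or if a joint passes its speed limit or range.

## Working session

There is one attempt and no reset: what is moved stays moved. The work goes in short steps, each a Python script; the robot and the scene stay as the last script left them, time stands still between calls to the robot, and variables do not carry over. Pictures are saved under pics/ and viewed, and the job is handed in when it is done.

```bash
mkdir -p pics; ls
cat > look.py <<'E'
import numpy as np, cv2, sys
from cell import robot, grip, kin, viewer
def save(n,name): 
    im=viewer.read_camera(n); cv2.imwrite('pics/'+name,im[:,:,::-1]); return im
E
python3 - <<'E'
from look import *
np.set_printoptions(precision=3,suppress=True)
for c in ['scene','top']:
    im=save(c,c+'0.png'); i=viewer.camera_info(c); R=np.array(i['R']);t=np.array(i['t'])
    print(c,np.array(i['camera_matrix']).tolist(),'cam at',-R.T@t)
    for n in ['tub','pan','small_tub','round_tub']:
        for d in viewer.pinpoint(n,c)[:3]: print(n,round(d['confidence'],2),R.T@(np.array(d['at'])-t))
s=robot.observe();print(s['t'],s['tcp_pos'],s['tcp_rot'],s['contact_force'])
E
```

```text
pics
scene [[382.62993956818497, 0.0, 317.91750673033664], [0.0, 382.62993956818497, 195.34872447550688], [0.0, 0.0, 1.0]] cam at [ 965.858 -130.417  655.014]
tub 0.87 [556.157 295.668  -3.122]
pan 0.7 [ 530.38  -181.932   51.819]
small_tub 0.67 [455.555 109.464   1.998]
round_tub 0.62 [663.415  71.139  -0.83 ]
top [[370.4441401591056, 0.0, 326.279819571026], [0.0, 370.4441401591056, 199.49318359984173], [0.0, 0.0, 1.0]] cam at [384.137  44.22  859.888]
tub 0.86 [557.994 290.63    3.585]
pan 0.58 [ 530.322 -182.795   45.921]
small_tub 0.59 [450.323 105.775  -0.784]
round_tub 0.85 [664.163  67.559  -4.231]
0.5 [ 273.144 -589.782  214.542] [ 1.981  0.437 -1.982] [-0.489 -0.031  0.717]
```

View pics/scene0.png

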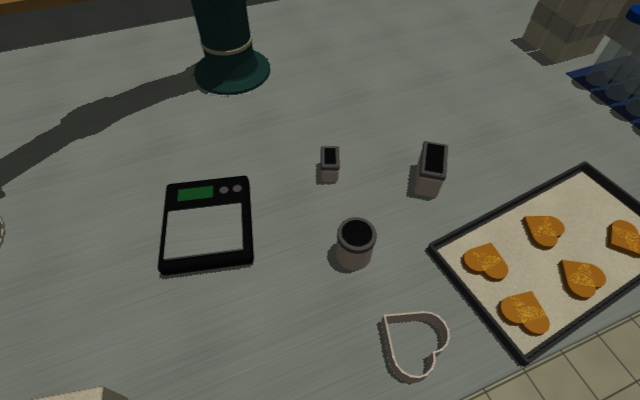

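View pics/top0.png

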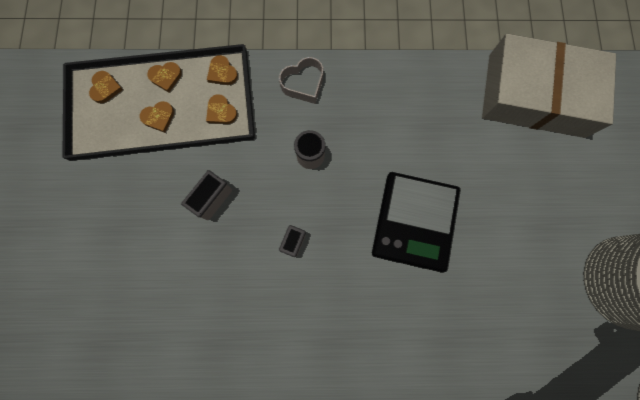

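The scene view shows the scale at about (207,225), the large tub at (432,168), the small tub at (330,163) and the round tub at (356,242). In the top view they are at (420,222), (208,193), (293,240) and (310,147). A baking tray stands behind the large tub. Next I'll fit the tub and scale poses from silhouettes.

```bash
cat > fit.py <<'E'
from look import *
from scipy.optimize import minimize
np.set_printoptions(precision=3,suppress=True)
def cam(c):
    i=viewer.camera_info(c); return np.array(i['camera_matrix']),np.array(i['R']),np.array(i['t'])
def proj(C,X):
    K,R,t=C; p=(R@np.atleast_2d(X).T).T+t[None]; p=p@K.T; return p[:,:2]/p[:,2:]
def box(x,y,a,sx,sy,z0,z1):
    c=np.array([[i*sx/2,j*sy/2] for i,j in((-1,-1),(1,-1),(1,1),(-1,1))])
    R=np.array([[np.cos(a),-np.sin(a)],[np.sin(a),np.cos(a)]]); q=c@R.T+[x,y]
    return np.vstack([np.c_[q,np.full(4,z0)],np.c_[q,np.full(4,z1)]])
S=4
def render(C,P):
    h=cv2.convexHull((proj(C,P)*S+S/2-.5).astype(np.float32)).astype(np.int32)
    m=np.zeros((400*S,640*S),np.uint8); cv2.fillConvexPoly(m,h,1)
    return cv2.resize(m.astype(np.float32),(640,400),interpolation=cv2.INTER_AREA)
def fit(views,p0,dims):
    def cost(p):
        s=0
        for C,m in views:
            r=render(C,box(p[0],p[1],p[2],*dims)); s+=np.abs(r-m).sum()/m.sum()
        return s/len(views)
    best=None
    for a in p0[2]:
        s=np.array([[p0[0],p0[1],a]]+[[p0[0]+12,p0[1],a],[p0[0],p0[1]+12,a],[p0[0],p0[1],a+.25]])
        o=minimize(cost,s[0],method='Nelder-Mead',options=dict(initial_simplex=s,xatol=.05,fatol=1e-5))
        if best is None or o.fun<best.fun: best=o
    return best
def draw(im,C,P,col=(0,255,0)):
    q=proj(C,P)
    for a,b in[(0,1),(1,2),(2,3),(3,0),(4,5),(5,6),(6,7),(7,4),(0,4),(1,5),(2,6),(3,7)]:
        cv2.line(im,tuple(int(v) for v in q[a]*2+.5),tuple(int(v) for v in q[b]*2+.5),col,1)
E
python3 - <<'E'
from fit import *
V={n:[] for n in['tub','pan','small_tub']}; ims={}
for c in['scene','top']:
    ims[c]=save(c,c+'1.png');C=cam(c)
    for n in V:
        L=viewer.silhouettes(n,c); print(c,n,[(round(d['confidence'],2),int(d['mask'].sum())) for d in L])
        m=L[0]['mask']; V[n].append((C,m.astype(np.float32)))
        np.save(f'm_{c}_{n}.npy',m)
D=dict(tub=(52,95,0,75),pan=(104,140,42,50),small_tub=(40,62,0,55))
P0=dict(tub=(557,293),pan=(530,-182),small_tub=(453,107))
R={}
for n in V:
    o=fit(V[n],(*P0[n],np.arange(0,np.pi,np.pi/4)),D[n]); print(n,o.x,o.fun); R[n]=o.x
    for v in V[n]:
        o=fit([v],(*P0[n],[R[n][2]]),D[n]); print('  single',o.x,o.fun)
for c in ims:
    im=cv2.resize(ims[c],(1280,800))[:,:,::-1].copy()
    for n in R: draw(im,cam(c),box(*R[n],*D[n]))
    a=R['pan'][2]; 
    for sg in(1,-1): draw(im,cam(c),box(R['pan'][0]-sg*35*np.cos(a),R['pan'][1]-sg*35*np.sin(a),a,200,170,0,38),(255,0,0) if sg==1 else (0,0,255))
    cr=im[240:560,300:1000] if c=='scene' else im[240:560,320:960]
    cv2.imwrite(f'pics/fit_{c}.png',cr)
E
```

```text
scene tub [(0.61, 1460)]
scene pan [(0.83, 3711)]
scene small_tub [(0.77, 633)]
top tub [(0.62, 1386)]
top pan [(0.96, 2919)]
top small_tub [(0.72, 534)]
tub [555.482 296.827   0.891] 0.09821802377700806
  single [554.201 297.605   0.89 ] 0.09062500298023224
  single [555.725 296.785   0.917] 0.10073953866958618
pan [ 533.289 -182.166    2.911] 0.03069404512643814
  single [ 533.697 -181.989    2.906] 0.03300996869802475
  single [ 532.733 -182.783    2.898] 0.02306012250483036
small_tub [452.72  106.198   1.173] 0.1320834904909134
  single [451.443 106.634   1.176] 0.13783569633960724
  single [454.047 107.167   1.166] 0.12172284722328186
```

View pics/fit_scene.png

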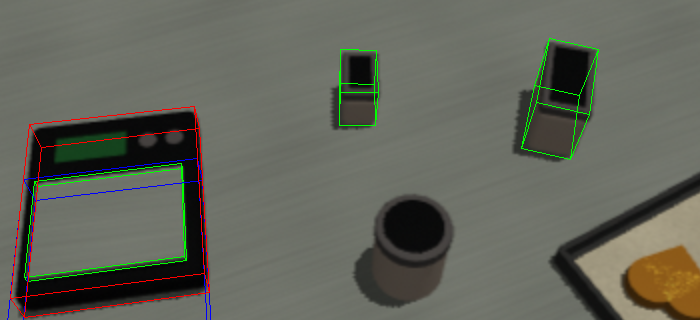

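View pics/fit_top.png

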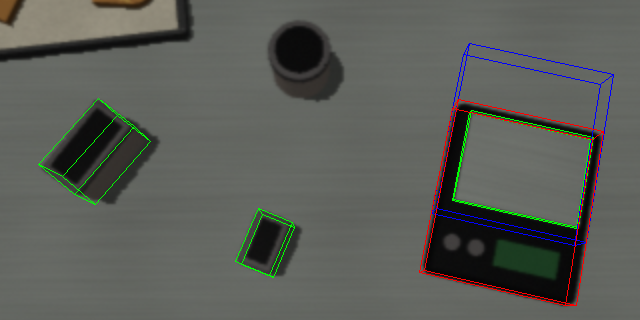

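The fits follow the tubs and the pan. The blue and red base hypotheses settle that pan −x (the display side) points towards the robot, so the pan yaw is about −0.23. The large tub is at about (555,297) with yaw about 0.9. Next I'll raise the arm clear of the box and refine with the wrist camera above the tub.

```bash
cat >> fit.py <<'E'
from scipy.spatial.transform import Rotation as Ro
def down(a):
    # tool x down, tool y along heading a
    x=np.array([0,0,-1.]);y=np.array([np.cos(a),np.sin(a),0]);z=np.cross(x,y)
    return Ro.from_matrix(np.c_[x,y,z]).as_rotvec()
E
python3 - <<'E'
from fit import *
print([d for d in dir(kin) if d[0]!='_'],[d for d in dir(robot) if d[0]!='_'])
s=robot.observe(); print(s['t'],s['joints'],Ro.from_rotvec(s['tcp_rot']).as_matrix().tolist())
print('up',kin.ik([273,-589.8,350],s['tcp_rot']))
for k in (0,1):
  for z in(23,150,300): print('tub',k,z,kin.ik([555.5,296.8,z],down(.9+k*np.pi)))
  for z in(73,120,300): print('pan',k,z,kin.ik([533,-182,z],down(-.23+k*np.pi)))
E
```

```text
['ik'] ['IKError', 'goto_joints', 'hold', 'job_done', 'movep', 'observe', 'servo_line']
0.9 [ 1.094  0.467 -0.012  1.603  0.006  1.071 -0.056] [[-1.1102410010392638e-05, 0.4202631779048825, -0.907402259846219], [-6.214276680049924e-05, -0.9074022584400295, -0.42026317649326583], [-0.9999999980075063, 5.172255293017791e-05, 3.61906685769145e-05]]
up [ 1.09   0.373 -0.006  1.434  0.002  1.334 -0.053]
tub 0 23 [-0.089  0.786 -0.64   1.735  0.611  0.829 -0.116]
tub 0 150 [ 0.178  0.813 -1.11   1.661  0.782  1.177 -0.231]
tub 0 300 [ 0.165  0.602 -1.075  1.51   0.536  1.351 -0.055]
pan 0 73 [ 0.558  0.546 -0.368  1.901  0.279  0.745 -0.198]
pan 0 120 [ 0.572  0.477 -0.383  1.876  0.234  0.833 -0.161]
pan 0 300 [ 0.593  0.277 -0.395  1.699  0.114  1.188 -0.06 ]
tub 1 23 [-1.011  0.765  0.656  1.801 -0.633  0.797 -2.272]
tub 1 150 [-1.163  0.644  0.888  1.753 -0.575  1.027 -2.304]
tub 1 300 [-1.301  0.55   1.121  1.608 -0.509  1.31  -2.343]
pan 1 73 [ 0.051  0.517  0.279  1.936 -0.209  0.716 -2.919]
pan 1 120 [-0.619  0.89   1.343  1.949 -0.969  1.164 -2.251]
pan 1 300 [-0.701  0.522  1.365  1.774 -0.532  1.293 -2.578]
```

Run:
```python
from fit import *
robot.goto_joints([1.09,0.373,-0.006,1.434,0.002,1.334,-0.053])
robot.goto_joints([-.49,0.373,0,1.434,0,1.334,.41])
s=robot.observe(); print(s['t'],s['tcp_pos'],Ro.from_rotvec(s['tcp_rot']).as_matrix()[:,1])
for z in(23,150,250): print(z,kin.ik([555.5,296.8,z],down(.9)))
K,R,t=cam('wrist'); print(K.tolist(),-R.T@t,R.tolist())
im=save('wrist','w0.png')
np.savez('w0.npz',K=K,R=R,t=t)
for n in['tub']:
    L=viewer.silhouettes(n,'wrist'); print([(d['confidence'],d['mask'].sum()) for d in L])
    np.save('m_w.npy',L[0]['mask'])
    for d in viewer.pinpoint(n,'wrist'): print(d['confidence'],R.T@(np.array(d['at'])-t))
print(robot.observe()['t'])
```

```text
4.725 [589.121 274.963 350.418] [0.623 0.782 0.   ]
23 [-0.53   0.672 -0.019  1.767  0.018  0.703  0.342]
150 [-0.528  0.502 -0.021  1.709  0.013  0.93   0.346]
250 [-0.529  0.402 -0.02   1.618  0.009  1.122  0.349]
[[309.70691628693146, 0.0, 317.57167788012373], [0.0, 309.70691628693146, 201.3805258625143], [0.0, 0.0, 1.0]] [536.412 316.999 519.358] [[0.623332068722078, 0.78195652550559, 0.001060340456562905], [0.7586775741121601, -0.6051026877147149, 0.24136916924023227], [0.18938181180342128, -0.14964868706292497, -0.9704327899542555]]
[(0.66, np.int64(2271))]
0.71 [554.393 299.284  -4.577]
4.875
```

View pics/w0.png

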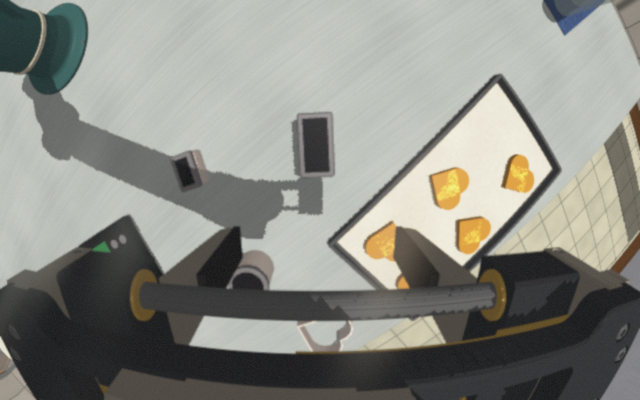

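The wrist view shows the large tub at (315,145), almost aligned with the jaws, and the tray well to its right. I'll fit it with the fisheye model together with the other two views.

```bash
cat >> fit.py <<'E'
def proj(C,X):
    K,R,t=C[:3]; p=(R@np.atleast_2d(X).T).T+t[None]
    if len(C)>3:
        r=np.linalg.norm(p[:,:2],axis=1); th=np.arctan2(r,p[:,2]); return K[:2,2]+K[0,0]*p[:,:2]*(th/np.maximum(r,1e-9))[:,None]
    p=p@K.T; return p[:,:2]/p[:,2:]
E
python3 - <<'E'
from fit import *
z=np.load('w0.npz');Cw=(z['K'],z['R'],z['t'],1)
D=(52,95,0,75); v=[(Cw,np.load('m_w.npy').astype(np.float32))]
for c in['scene','top']: v.append((cam(c),np.load(f'm_{c}_tub.npy').astype(np.float32)))
o1=fit(v[:1],(555,297,[.85,.95]),D); print('wrist',o1.x,o1.fun)
o=fit(v,(555,297,[.85,.95]),D); print('all',o.x,o.fun)
im=cv2.resize(cv2.imread('pics/w0.png'),(1280,800)); im2=im.copy()
draw(im,Cw,box(*o1.x,*D)); draw(im2,Cw,box(*o.x,*D))
mm=cv2.resize(np.load('m_w.npy').astype(np.uint8)*255,(1280,800)); mm=cv2.cvtColor(mm,8)
q=lambda i:cv2.resize(i[200:380,540:720],(266,266),interpolation=2) if 0 else i[200:380,540:720]
cv2.imwrite('pics/wfit.png',np.hstack([q(im),q(im2),q(mm)]))
E
```

```text
wrist [556.853 298.475   0.935] 0.05369330570101738
all [556.085 298.244   0.918] 0.09516724199056625
```

View pics/wfit.png

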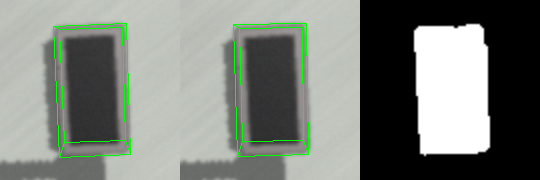

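The three views agree within about 2 mm and 0.02 rad. Grasping now.

Run:
```python
from fit import *
g=(556.5,298.3,.928); r=down(g[2])
robot.movep([g[0],g[1],130],r)
robot.servo_line([g[0],g[1],24],feed=150)
s=robot.observe();print(s['t'],s['tcp_pos'],s['contact_force'],s['grip_width'])
grip(0.0,35)
s=robot.observe();print(s['t'],s['contact_force'],s['grip_width']*92)
robot.servo_line([g[0],g[1],60],feed=80)
s=robot.observe();print(s['t'],s['tcp_pos'],s['contact_force'],s['wrist_torque'],s['grip_width']*92,s['joints'])
robot.servo_line([g[0],g[1],230],feed=250)
s=robot.observe();print(s['t'],s['contact_force'],s['grip_width']*92,s['joints'])
for z in(230,150,73):print(kin.ik([533,-182,z],down(-.235)))
```

```text
6.6333 [557.39  298.772  25.088] [0.581 0.946 1.418] 1.0020464673971816
7.3167 [-1.069 -0.571  3.406] 51.54438564213445
7.9167 [556.522 298.309  60.341] [ 0.263 -0.325 -5.205] [ 0.069 -0.113  0.003] 52.039191333937275 [-0.527  0.62  -0.024  1.753  0.02   0.769  0.367]
8.75 [-0.027 -0.848 -5.189] 52.028755960584064 [-0.527  0.424 -0.024  1.637  0.011  1.084  0.374]
[-0.063  0.312  0.41   1.826 -0.143  1.033  0.168]
[-0.052  0.412  0.405  1.898 -0.208  0.872  0.222]
[-0.034  0.529  0.388  1.942 -0.292  0.726  0.292]
```

Held, with a width of 52 mm and a load of about 0.5 kg. Next I'll carry it over the pan and check how it sits in the grip.

Run:
```python
from fit import *
robot.goto_joints([.33,.36,0,1.70,0,1.08,.094])
s=robot.observe();print(s['t'],s['tcp_pos'],s['grip_width']*92)
p=(532.8,-182.3,-.2366)
print(kin.ik([p[0],p[1],74],down(p[2])))
robot.movep([p[0],p[1],150],down(p[2]))
s=robot.observe();print(s['t'],s['tcp_pos'],s['tcp_rot'],s['contact_force'],s['joints'])
v=[];D=(52,95,0+126,75+126)
for c in['scene','top','wrist']:
    C=cam(c)+((1,) if c=='wrist' else ()); im=save(c,c+'2.png')
    if c=='wrist': np.savez('w2.npz',K=C[0],R=C[1],t=C[2])
    for n in('tub','pan'):
        L=viewer.silhouettes(n,c)
        print(c,n,[(round(d['confidence'],2),int(d['mask'].sum())) for d in L])
        if L: np.save(f'm2_{c}_{n}.npy',L[0]['mask'])
print(robot.observe()['t'])
tile=np.hstack([cv2.imread('pics/scene2.png')[60:360,50:450],cv2.imread('pics/top2.png')[50:350,240:640]])
cv2.imwrite('pics/tile2.png',tile)
```

```text
10.65 [ 558.382 -224.659  241.257] 51.972199728215415
[ 0.284  0.508 -0.018  1.92   0.013  0.714  0.022]
11.15 [ 533.386 -181.218  149.859] [ 1.38   1.089 -1.38 ] [ 0.644 -0.833 -3.536] [ 0.284  0.4   -0.02   1.875  0.01   0.867  0.025]
scene tub [(0.66, 1523)]
scene pan [(0.65, 3288)]
top tub [(0.58, 755)]
top pan [(0.92, 1321)]
wrist tub [(0.62, 18259)]
wrist pan [(0.9, 4976)]
11.6
```

View pics/tile2.png

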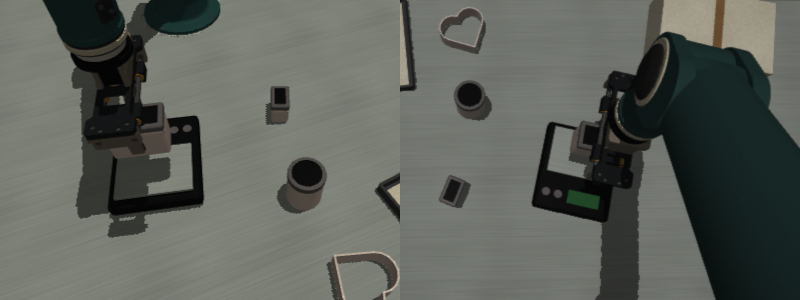

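View pics/wrist2.png

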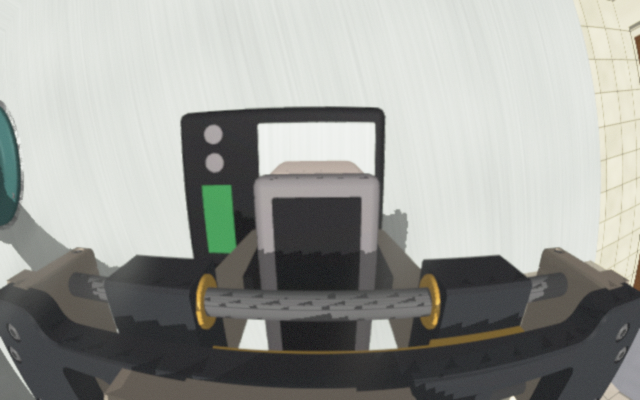

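The wrist view shows the tub held square over the pan, with its rim across rows 175–180 and columns 256–380. I'll overlay the nominal pose to measure any slip or tilt.

Run:
```python
from fit import *
z=np.load('w2.npz');Cw=(z['K'],z['R'],z['t'],1)
D=(52,95,126,201); p=(532.8,-182.3,-.2366)
im=cv2.resize(cv2.imread('pics/wrist2.png'),(1280,800))
draw(im,Cw,box(*p,*D)); draw(im,Cw,box(*p,104,140,42,50),(0,0,255)); draw(im,Cw,box(p[0]-35*np.cos(p[2]),p[1]-35*np.sin(p[2]),p[2],200,170,0,38),(255,0,0))
cv2.imwrite('pics/w2fit.png',im[180:700,330:1000])
im=cv2.resize(cv2.imread('pics/scene2.png'),(1280,800));C=cam('scene')
draw(im,C,box(*p,*D));draw(im,C,box(*p,104,140,42,50),(0,0,255))
cv2.imwrite('pics/s2fit.png',cv2.resize(im[220:580,240:600],(576,576)))
```

```text
(no output)
```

View pics/w2fit.png

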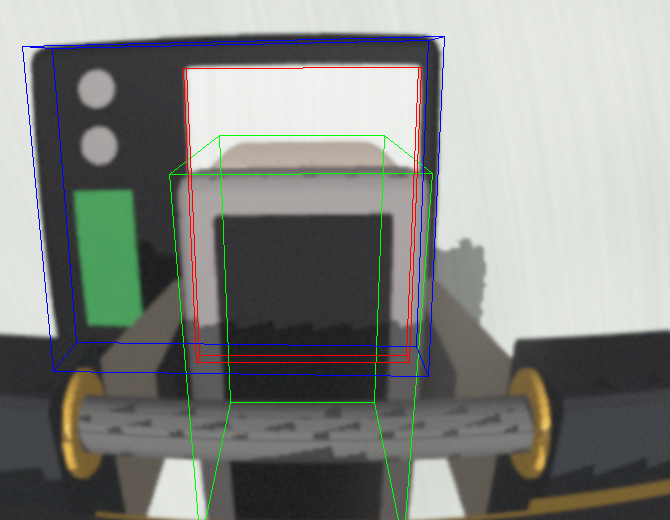

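View pics/s2fit.png

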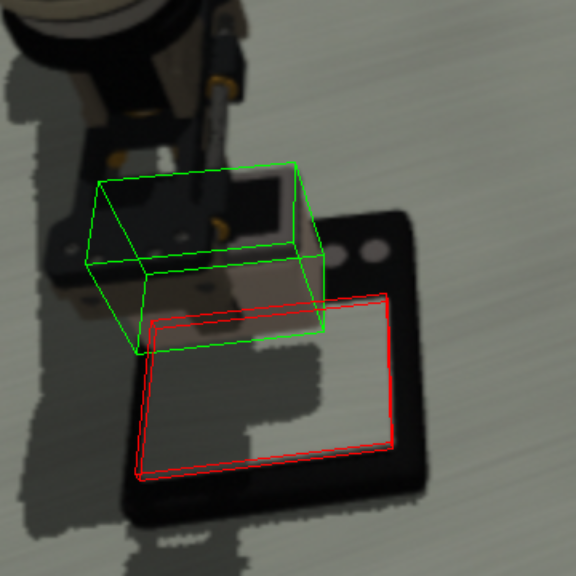

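Run:
```python
from fit import *
im=cv2.imread('pics/scene2.png')
a=cv2.resize(im[155:235,150:230],(560,560),interpolation=cv2.INTER_CUBIC)
a=cv2.convertScaleAbs(a,alpha=1.8)
C=cam('scene');p=(532.8,-182.3,-.2366)
q=(proj(C,box(*p,52,95,126,201))-[150,155]+.5)*7
for i,j in((1,2),(5,6),(1,5),(2,6),(2,3),(6,7)): cv2.line(a,tuple(int(v) for v in q[i]),tuple(int(v) for v in q[j]),(0,255,0),1)
cv2.imwrite('pics/s2z.png',a)
```

```text
(no output)
```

View pics/s2z.png

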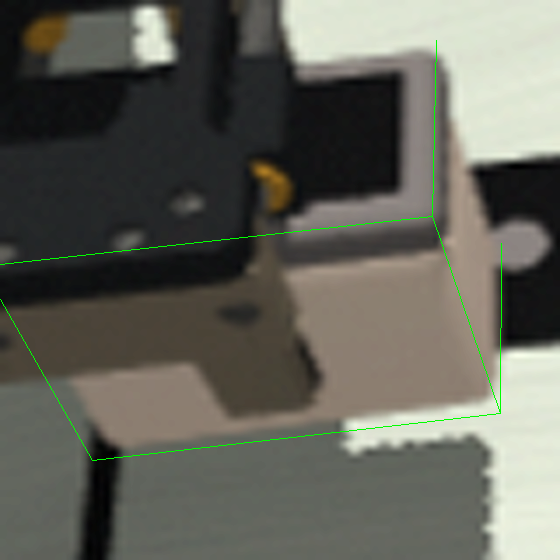

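The held tub is level, and its edges match the nominal pose. The bottom edge shows about 2 px higher, probably because its edges are rounded. The pan overlay matches too. Lowering under force watch.

Run:
```python
from fit import *
p=(532.8,-182.3,-.2366); r=down(p[2])
robot.servo_line([p[0],p[1],80],feed=90,rotation=r)
robot.hold(.3)
s=robot.observe();f0=s['contact_force'][2];print(s['t'],s['tcp_pos'],s['contact_force'],s['wrist_torque'])
z=79.
while z>70:
    z-=0.7
    robot.servo_line([p[0],p[1],z],feed=12)
    s=robot.observe(); print(round(s['t'],2),round(z,1),s['tcp_pos'],s['contact_force'],s['wrist_torque'])
    if s['contact_force'][2]-f0>5: break
```

```text
12.825 [ 533.048 -182.39    80.441] [-0.224  0.013 -4.159] [-0.091 -0.085  0.005]
13.12 78.3 [ 532.696 -182.31    78.203] [-0.198 -0.145 -3.682] [-0.039 -0.074  0.014]
13.37 77.6 [ 532.754 -182.29    77.515] [ 0.308 -0.081 -4.163] [-0.045 -0.053 -0.   ]
13.62 76.9 [ 532.759 -182.284   76.841] [ 0.197 -0.492 -4.45 ] [0.002 0.004 0.023]
13.87 76.2 [ 532.775 -182.292   76.145] [-0.568 -0.331 -4.489] [-0.023 -0.082  0.025]
14.12 75.5 [ 532.762 -182.298   75.44 ] [ 0.019  0.917 -4.101] [-0.005 -0.071  0.003]
14.37 74.8 [ 532.762 -182.27    74.74 ] [-0.136  0.034 -4.76 ] [ 0.002 -0.052  0.008]
14.62 74.1 [ 532.87  -182.308   74.114] [-0.694 -0.414 -3.999] [-0.046 -0.081  0.037]
14.87 73.4 [ 532.875 -182.342   74.081] [-2.079  0.761  4.536] [ 0.209  0.636 -0.022]
```

Contact at z = 74, as expected. Releasing and retreating.

Run:
```python
from fit import *
p=(532.8,-182.3,-.2366)
grip(0.8)
s=robot.observe();print(s['t'],s['contact_force'],s['grip_width'],s['tcp_pos'])
robot.servo_line([p[0],p[1],220],feed=150)
j=list(robot.observe()['joints']); j[0]+=.75
robot.goto_joints(j)
s=robot.observe();print(s['t'],s['tcp_pos'],s['contact_force'])
V={};D=dict(tub=(52,95,50,125),small_tub=(40,62,0,55))
V={n:[] for n in D}
for c in['scene','top']:
    save(c,c+'3.png')
    for n in D:
        L=viewer.silhouettes(n,c);print(c,n,[(round(d['confidence'],2),int(d['mask'].sum())) for d in L])
        if L: V[n].append((cam(c),L[0]['mask'].astype(np.float32)))
print(robot.observe()['t'])
for n,g in(('tub',(532,-182,[-.2366,.3])),('small_tub',(453,107,[1.17]))):
    o=fit(V[n],g,D[n]);print(n,o.x,o.fun)
    for v in V[n]: o=fit([v],g,D[n]);print('  ',o.x,o.fun)
C=cam('scene');im=cv2.resize(cv2.imread('pics/scene3.png'),(1280,800))
draw(im,C,box(*p,52,95,50,125));draw(im,C,box(*p,104,140,42,50),(0,0,255))
cv2.imwrite('pics/s3.png',im[200:800,200:1000])
C=cam('top');im=cv2.resize(cv2.imread('pics/top3.png'),(1280,800))
draw(im,C,box(*p,52,95,50,125));draw(im,C,box(*p,104,140,42,50),(0,0,255))
cv2.imwrite('pics/t3.png',im[200:600,400:1100])
```

```text
15.3667 [0.9   0.627 0.344] 0.7963682824336554 [ 532.879 -182.328   73.335]
18.0167 [ 266.792 -495.125  219.002] [0.458 1.001 0.597]
scene tub [(0.86, 2654)]
scene small_tub [(0.91, 654)]
top tub [(0.73, 1519)]
top small_tub [(0.97, 557)]
18.3167
tub [ 532.238 -183.666   -0.198] 0.10269933938980103
   [ 531.63  -182.617   -0.152] 0.09791823476552963
   [ 532.424 -184.599   -0.191] 0.10134134441614151
small_tub [453.223 106.206   1.187] 0.13305583596229553
   [450.632 107.514   1.218] 0.16418196260929108
   [453.981 106.941   1.197] 0.09178635478019714
```

View pics/s3.png

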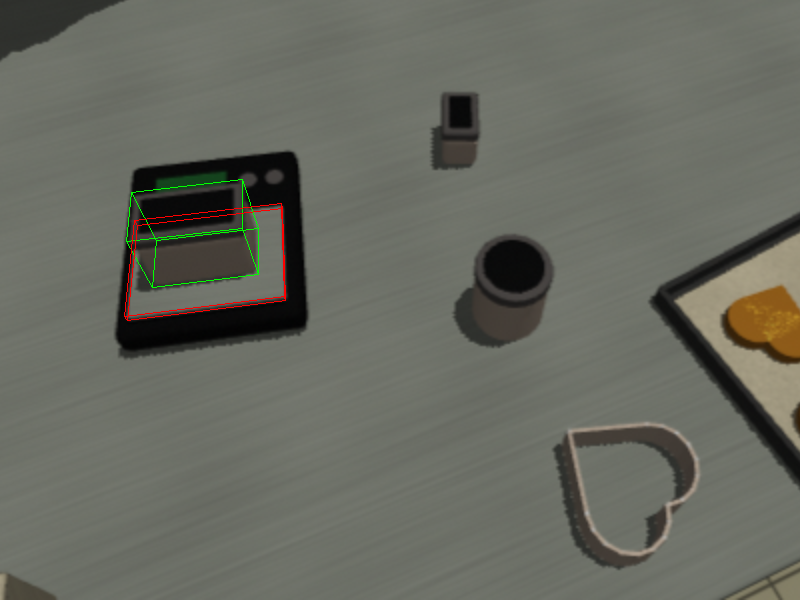

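View pics/t3.png

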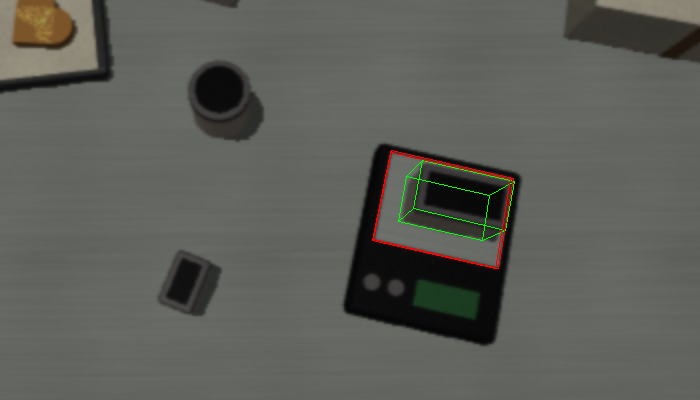

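The tub is upright in the middle of the pan, and the bystanders look unmoved. The mask fits give yaws of −0.15 to −0.20 against the intended −0.237, so I'll check the angle from the black panel's edges.

Run:
```python
from fit import *
def plane(C,uv,z):
    K,R,t=C; d=R.T@np.linalg.inv(K)@np.array([uv[0],uv[1],1.]); o=-R.T@t; return (o+d*(z-o[2])/d[2])[:2]
p=(532.8,-182.3,-.2366); out=[]
for c,n in(('scene',3),('top',3)):
    C=cam(c);im=cv2.imread(f'pics/{c}{n}.png')
    # rectify plane z=126 (panel) and z=50 (pan) into pan-aligned map, 3px/mm
    for z in(126,50):
        L=np.array([[-80,-80],[80,-80],[80,80],[-80,80]],float)
        R2=np.array([[np.cos(p[2]),-np.sin(p[2])],[np.sin(p[2]),np.cos(p[2])]])
        W=L@R2.T+p[:2]
        H=cv2.getPerspectiveTransform(proj(C,np.c_[W,np.full(4,z)]).astype(np.float32),((L+80)*1.85).astype(np.float32))
        w=cv2.warpPerspective(im,H,(296,296),flags=cv2.INTER_CUBIC); w=cv2.convertScaleAbs(w,alpha=1.5)
        if z==126:
            g=cv2.cvtColor(w,6); m=((g<75)).astype(np.uint8)
            k,lab,st,ce=cv2.connectedComponentsWithStats(m); l=lab[148,148]
            if l:
                rr=cv2.minAreaRect(np.argwhere(lab==l)[:,::-1].astype(np.float32)); print(c,'panel centre off mm',np.array(rr[0])/1.85-80,np.array(rr[1])/1.85,rr[2])
        sx,sy=((52,95) if z==126 else (104,140))
        cv2.rectangle(w,(int(148-sx*.925),int(148-sy*.925)),(int(148+sx*.925),int(148+sy*.925)),(0,255,0),1)
        out.append(w)
cv2.imwrite('pics/rect.png',np.vstack([np.hstack(out[:2]),np.hstack(out[2:])]))
```

```text
scene panel centre off mm [1.154 0.118] [38.016 80.473] 0.8814040422439575
top panel centre off mm [-0.428 -0.352] [38.556 81.632] 0.4735080897808075
```

View pics/rect.png

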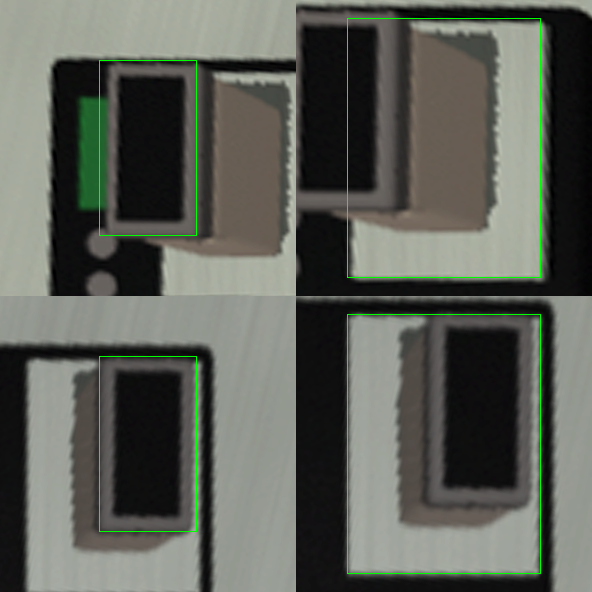

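Rectified to the pan's axes, the lid panel is centred within about 1.2 mm and square within 1° in both views. That means the mask-fit yaw was off, not the tub. Handing in.

Run:
```python
from cell import robot
s=robot.observe();print(s['t'],s['contact_force']);robot.job_done()
```

```text
18.3167 [-0.08451129 -0.18566776  0.55135802]
the job is handed in; nothing more can be done
```

The larger oblong tub now stands upright in the middle of the scale's pan, long side along long side. I gripped it across its 52 mm width at 35 N and lowered it until the wrist force showed contact. That came at TCP height 74 mm, where I expected it. Then I let go, backed the arm away and handed in at 18.3 s of the 32 s.

**Placement:** in both the scene and top views, the lid panel was within about 1.2 mm of the pan centre and square to it within 1°. That leaves over 20 mm of pan on every side.

**Disagreement:** the outline (silhouette) fits put the tub's yaw 2–5° off. I trusted the panel edges instead, because the outline fits match the tub less closely (about 10% mismatch).

**Other tubs:** the small tub's fitted position changed by less than 1 mm. I checked the round tub only by eye, and it looked unmoved.

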